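# Push the tip box home in the loading station and close the gate on it

## Task

Load the large pipette-tip box into the aluminium loading station by pushing only: slide it along the bench flat against the long fence, between the sliding gate and the end stop, then push the gate from behind up against the box, so that the box is fully home in the corner of fence and end stop with the gate closed on it. Do not pinch or lift the box or the gate, keep the fingers off the gate's rubber pad, and leave everything else on the bench where it stands.

Things in the scene. Friction and masses are not known exactly. Their poses are not given: they have to be found in the camera images.
- station: aluminium fence with end stop, fixed to the bench, yaw within 0.3 rad. Origin at bench height on the fence's face; x points from the robot into the fence, y along it to the end stop, z up. Fence: face at x = 0, y -204 to 131 mm, 16 thick, 32 tall. End stop: face at y = 115 mm, 16 thick, x -75 to 0, 32 tall. No floor plate: the box slides on the bench
- tip_box: large closed pipette-tip box, white base, grey lid, 92 (x) x 124 (y) x 45 mm tall, about 0.25 kg; origin at the centre of its underside. Starts loose on the bench on the robot's side of the station, in front of the gap between gate and end stop, its long side within 0.4 rad of the fence's direction
- gate (a joint): sliding gate: m of travel along the station's +y, towards the end stop; range 0 to 0.15, starts at 0 to 0.03. About 2 N of friction, stays where it is left. Dark steel plate across the station, 25 mm thick along y with its pad, from x = -85 mm to the fence, 1 to 40 mm above the bench, with a saddle over the fence
- gate_face (a point): centre of the gate's front, the face that meets the box, wholly covered by a 5 mm black rubber pad that the fingers must not touch; 20 mm above the bench, at x = -45 mm, y = -115 mm + gate joint in the station's frame; axes as the station's
- gate_back (a point): centre of the gate's rear face, where it is pushed: 25 mm behind gate_face (towards -y), same height
- amber_bottle: bystander: amber glass bottle with blue cap, 70 diameter, 140 tall, behind the fence; sizes in mm, origin at the centre of its underside
- jar: bystander: clear glass jar with white lid, 60 diameter, 95 tall, behind the fence; sizes in mm, origin at the centre of its underside
- dishes: bystander: stack of two closed culture dishes, 91 diameter, 30 tall, to the right of the gate; sizes in mm, origin at the centre of its underside
- small_box: bystander: small tip box, 50 x 70 x 40 tall, white with grey lid like the large one; sizes in mm, origin at the centre of its underside
- beaker: bystander: open glass beaker, 60 diameter, 70 tall; sizes in mm, origin at the centre of its underside
- cap: bystander: loose blue screw cap lying flat, 40 diameter, 20 tall; sizes in mm, origin at the centre of its underside
- burner: bystander: gas burner, blue can 90 diameter with a thin steel pipe on top, 190 tall, to the left of the end stop; sizes in mm, origin at the centre of its underside

How it is judged:
At the end, for the whole second after the job is handed in: The box lies flat on the bench, at rest, its long side within 3.5 mm of the fence and parallel to it (0.04 rad), its end within 3.5 mm of the end stop, and the gate's face within about 5 mm of the box's other end (x of tip_box in the frame of station between -0.0495 and -0.0435 m and y of tip_box in the frame of station between 0.0495 and 0.0565 m and angle between the y axis of tip_box and the y axis of station, either way round below 0.04 rad and height (world z) of tip_box below 0.004 m and angle between tip_box's own z axis and vertical below 0.05 rad and y of gate_face in the frame of station between -0.014 and -0.0055 m and linear speed of tip_box below 0.01 m/s); the robot touches nothing.
It fails at once if the large tip box is lifted off the bench (over 8 mm) or tipped (over 0.15 rad) (height (world z) of tip_box above 0.008 m or angle between tip_box's own z axis and vertical above 0.15 rad).
It fails at once if the gate is pinched: the fingers press on its rubber pad (contact force between the fingers and gate_c3 above 1 N or contact force between the fingers and gate_c4 above 1 N).
It fails at once if a bystander is moved more than 20 mm or tipped (distance of any of amber_bottle, jar, dishes, small_box, beaker, cap, burner from where it was at the start of the episode above 0.02 m or angle between any of amber_bottle, jar, dishes, small_box, beaker, cap, burner's own z axis and vertical above 0.3 rad).
It also fails if it takes over 45 s, if anything falls off the work surface, if the arm or the gripper's body presses on something with over 40 N, if the wrist force passes 120 N, or if a joint passes its speed limit or range.

## Robot

A 6-joint arm with a two-finger parallel gripper is mounted at the origin on the work surface. World frame = base frame: x ahead of the robot, y to its left, z up, the work surface at z = 0. Lengths are in m, angles in rad, forces in N, time in s.
With the tool pointing down it reaches from about 0.35 to 1 m from the base axis. Payload 7.1 kg.
Tool frame: the origin (TCP) lies between the finger pads; the fingertips stand 22 mm ahead of it and the grasp point (between the pads) lies 3 mm ahead of it; z points along the fingers, y is the line along which they close (so a half turn about z gives the same grasp; the last joint's range is limited). The gripper opens to 85 mm and grips with 20 to 120 N. Pads are 22 mm wide; open, the fingers measure 114 mm over their backs; the gripper's body (76 mm by 85 mm) begins 54 mm behind the grasp point. The pads swing forward as they close: fully open they stand 13 mm farther back than shut.
Start: joints at [-1.204, 0.423, 1.63, -0, 1.089, -0.019], TCP at [0.235, -0.579, 0.253] pointing down, gripper open.
Joint ranges: [-3, 3], [-0.9, 2.11], [0.09, 2.58], [-1.31, 4.45], [0.11, 2.69], [-2.54, 2.54]. Speed limits (rad/s): [2.39, 2.39, 3.01, 3.14, 3.14, 3.14].

## Interface

Orientations are given as a rotation vector (axis times angle).
In Python, from rig import manip gives the robot as it stands. Calls block until the motion is done:
- manip.move_to(position, orientation): joint-space move of the TCP to a pose.
- manip.servo_line(position, orientation=None, rate=0.15): straight line of the TCP; orientation=None keeps the orientation; rate is the mean speed in m/s.
- manip.set_joints(angles): joint-space move.
- manip.command_gripper(opening, f_grip=None): finger opening in m; f_grip is the grip in N (None keeps the last); returns when the fingers have stopped.
- manip.hold(seconds).
- manip.solve_ik(position, orientation): joint angles nearest the present ones, or None.
- manip.camera(name): name is "scene" or "side" or "wrist"; returns a dict with "image" (480x640x3 uint8, red, green, blue), "fx", "fy", "cx", "cy" (pixels), "k1" (the pictures are not rectified: a ray, as slopes to the right and down, at radius r is drawn at 1 + k1 r^2 times it, then the intrinsics apply), "cam_to_world" (4x4, takes a point from camera to world coordinates); the wrist camera has in their place "mount" (4x4, takes a point from camera to tool coordinates, whose origin is the TCP and whose axes are the flange's). Camera axes: x right, y down, z forward; pixel columns grow to the right and rows downward; lengths in m; the calibration is good to about 2 mm. A picture is of the moment at which its call begins: read the wrist's pose just before it. There is no depth.
A pose or a line that the arm cannot do raises manip.IKError and nothing moves.
- manip.sign_off(): hands the job in; it is judged then, once.
Readings, each from a call of its own:
- manip.get_time(): time.
- manip.get_joint_positions(): joint angles.
- manip.get_joint_vel(): joint speeds.
- manip.get_tau(): joint torques, N m.
- manip.get_position(): TCP position.
- manip.get_ee_rot(): TCP orientation.
- manip.get_contact_force(): force on the tool from outside, world axes, zero at the start.
- manip.get_torque(): the same for the moment, N m.
- manip.get_width(): finger opening in m.
- manip.get_grip_force(): force on a finger pad.
Only numpy, scipy, OpenCV 4.12 (cv2) and the standard library are available. Lean on these libraries where they do the work, as an engineer would, in place of code of your own. Each camera call takes 0.05 s, during which the arm holds its last target. There are 200 camera calls.

## Working session

There is one attempt and no reset: what is moved stays moved. The work goes in short steps, each a Python script; the robot and the scene stay as the last script left them, time stands still between calls to the robot, and variables do not carry over. Pictures are saved under pics/ and viewed, at most 10 in all, crops included, and the job is handed in when it is done.

```bash
ls; mkdir -p pics; python3 - <<'E'
from rig import manip
import cv2,numpy as np
np.set_printoptions(precision=4,suppress=True)
for n in ["scene","side"]:
    c=manip.camera(n); cv2.imwrite(f"pics/{n}0.png",c["image"][:,:,::-1])
    np.savez(f"pics/{n}0.npz",**c)
    print(n,c["fx"],c["fy"],c["cx"],c["cy"],c["k1"]);print(c["cam_to_world"])
print(manip.get_ee_rot(),manip.get_time())
E
```

```text
pics
rig.py
scene 465.61987450668454 465.61987450668454 324.66272074686907 240.9119392940733 0.03485526737689543
[[ 0.2187  0.7839 -0.5811  1.1307]
 [ 0.9758 -0.1726  0.1343 -0.1486]
 [ 0.005  -0.5964 -0.8026  0.8138]
 [ 0.      0.      0.      1.    ]]
side 548.1573753657759 548.1573753657759 323.78842454387166 246.43717894594366 -0.0266728715921988
[[-0.7504 -0.465   0.4698  0.1707]
 [-0.661   0.5214 -0.5396  0.4756]
 [ 0.006  -0.7155 -0.6986  0.6643]
 [ 0.      0.      0.      1.    ]]
[-3.082  -0.6019  0.0004] 0.1
```

View pics/scene0.png

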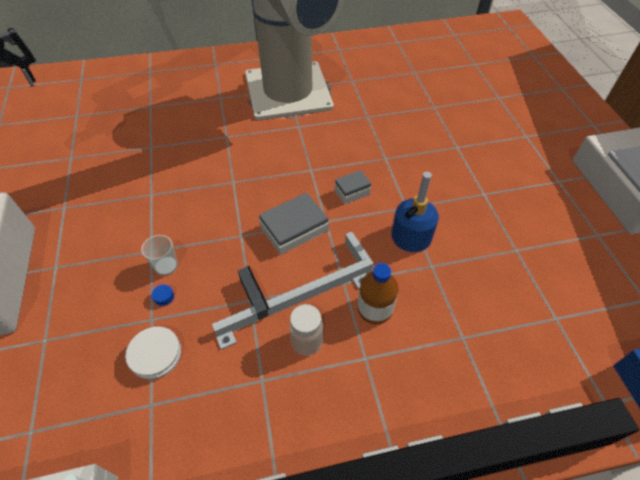

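View pics/side0.png

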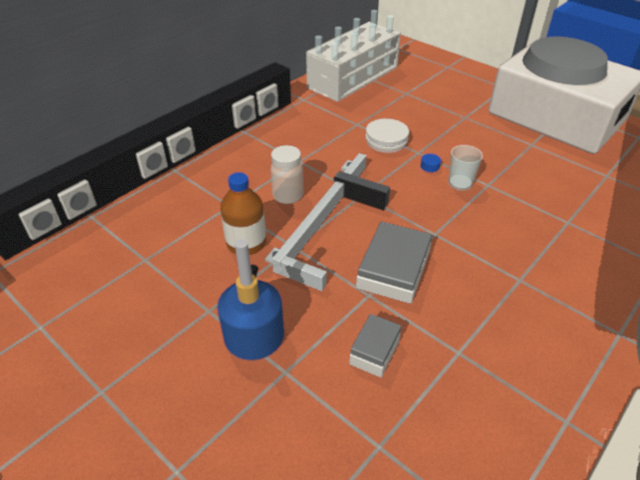

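The scene picture shows the fence running from (214,328) to (370,263), with the end stop at (350,236), the gate at (253,290), the large box at (294,222) and the small box at (353,186). The beaker and cap are near (160,255) and (163,295). I'll zoom in on both views to get the corners.

```bash
python3 - <<'E'
import cv2
a=cv2.imread("pics/scene0.png")[165:355,200:400]; cv2.imwrite("pics/sc.png",cv2.resize(a,None,fx=3.15,fy=3.15,interpolation=cv2.INTER_CUBIC))
a=cv2.imread("pics/side0.png")[145:385,250:450]; cv2.imwrite("pics/sd.png",cv2.resize(a,None,fx=2.5,fy=2.5,interpolation=cv2.INTER_CUBIC))
E
```

```text
(no output)
```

View pics/sc.png

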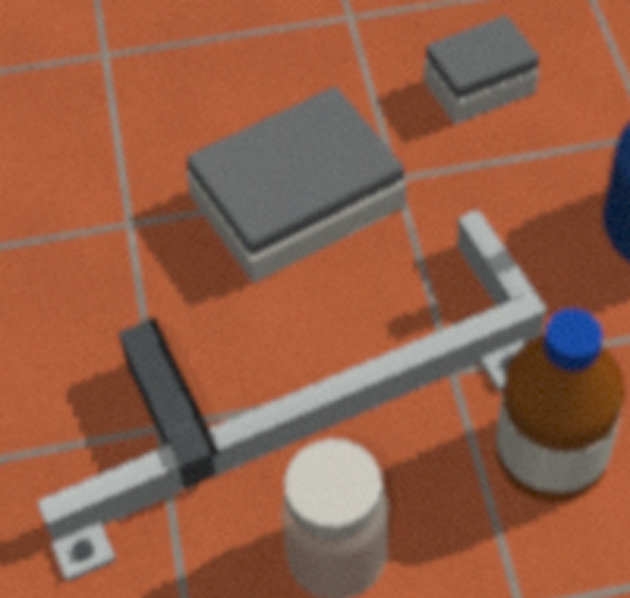

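View pics/sd.png

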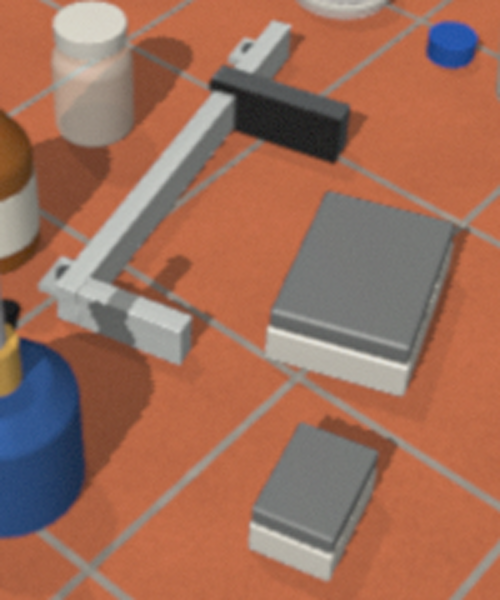

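Reading the crops (px inside each crop):
- **Scene:** box top corners are (188,162), (333,90), (404,172) and (252,245). Fence ends are (38,503) and (545,308), and the gate's free end runs from (121,333) to (155,320).
- **Side:** box top corners are (328,193), (455,225), (405,358) and (270,325). The end-stop tip is at (181,340) and the gate corner is at (349,108).

Next I'll fit the poses using both cameras.

```bash
cat > h.py <<'E'
import numpy as np
from scipy.optimize import least_squares
np.set_printoptions(precision=4,suppress=True)
C={n:dict(np.load(f"pics/{n}0.npz")) for n in("scene","side")}
def proj(c,P):
    T=np.linalg.inv(c["cam_to_world"]); p=np.atleast_2d(P)@T[:3,:3].T+T[:3,3]
    s=p[:,:2]/p[:,2:]; s=s*(1+c["k1"]*(s**2).sum(1,keepdims=True))
    return s*[c["fx"],c["fy"]]+[c["cx"],c["cy"]]
def loc(p,L): # (x,y,yaw), local pts
    L=np.atleast_2d(np.array(L,float)); c,s=np.cos(p[2]),np.sin(p[2])
    return np.c_[p[0]+c*L[:,0]-s*L[:,1],p[1]+s*L[:,0]+c*L[:,1],L[:,2]]
sc=lambda q:np.array(q)/3.15+[200,165]-.35
sd=lambda q:np.array(q)/2.5+[250,145]-.3
def fit(obs,x0,f=lambda v,L:(v[:3],L)):
    def r(v):
        o=[]
        for cam,L,px in obs:
            o.append(proj(C[cam],loc(*f(v,L)))[0]-px)
        return np.concatenate(o)
    s=least_squares(r,x0,loss="soft_l1"); return s.x,r(s.x).reshape(-1,2)
E
cat > m.py <<'E'
from h import *
S="scene";D="side"
st=[(S,[.016,-.204,.032],sc((48,526))),(S,[0,-.204,.032],sc((38,503))),(S,[.016,.131,.032],sc((545,308))),
(S,[-.075,.131,.032],sc((482,213))),(S,[-.075,.115,.032],sc((460,220))),(S,[0,.115,.032],sc((513,300))),
(D,[0,-.204,.032],sd((291,30))),(D,[.016,-.204,.032],sd((277,21))),(D,[-.075,.131,.032],sd((181,340))),
(D,[-.075,.115,.032],sd((190,318))),(D,[.016,.131,.032],sd((60,292))),(D,[0,.115,.032],sd((95,275)))]
p,r=fit(st,[.65,0,0]);print("station",p);print(r.T)
g=[(S,[-.085,-.115-.025,.04],sc((121,333))),(S,[-.085,-.115,.04],sc((155,320))),(D,[-.085,-.115,.04],sd((349,108))),(D,[-.085,-.115,.001],sd((337,161)))]
v,r=fit(g,[.01],lambda v,L:(p,np.array(L)+[0,v[0],0]));print("gate",v);print(r.T)
def box(a,b,h,s,d):
    L=[[-a,-b,h],[-a,b,h],[a,b,h],[a,-b,h]]
    return [(S,l,sc(q)) for l,q in zip(L,s)]+[(D,l,sd(q)) for l,q in zip(L,d)]
# order: near-right, near-left, far-left, far-right (robot view)
o=box(.046,.062,.045,[(188,162),(333,90),(404,172),(252,245)],[(455,225),(405,358),(270,325),(328,193)])
o+=[(S,[.046,-.062,0],sc((258,280))),(D,[.046,.062,0],sd((267,357))),(D,[-.046,.062,0],sd((402,394)))]
b,r=fit(o,[.5,0,.2]);print("box",b);print(r.T)
o=box(.025,.035,.04,[(427,50),(507,18),(538,60),(460,93)],[(377,457),(330,545),(253,515),(302,425)])
q,r=fit(o,[.45,.1,.2]);print("small",q);print(r.T)
c,s=np.cos(p[2]),np.sin(p[2]);R=np.array([[c,-s],[s,c]])
print("box in st",R.T@(b[:2]-p[:2]),b[2]-p[2],"small in st",R.T@(q[:2]-p[:2]))
for n,px,z in[("beaker bot",(165,266),0),("cap",(163,294),.01),("burner",(414,236),0),("dishes",(153,350),.03)]:
    x=least_squares(lambda v:proj(C[S],[v[0],v[1],z])[0]-px,[.5,0]).x;print(n,x,"st",R.T@(x-p[:2]))
E
python3 m.py
```

```text
station [ 0.6551 -0.0651  0.2459]
[[-0.724  -0.3553  0.3896 -1.2199 -0.8674 -0.2457 -0.3278 -2.0285 -0.4217
   0.6598 -2.1547 -2.5587]
 [-0.8996 -0.7383  0.0739 -1.5572 -1.1175 -0.32   -1.1349  0.3035 -1.7689
   0.3619 -1.9703  1.8453]]
gate [0.014]
[[-3.1834 -2.0506 -3.6693 -0.6381]
 [ 0.1705 -0.4365  5.817   1.0122]]
box [ 0.4931 -0.0702  0.3623]
[[-1.665   1.2771  1.5921 -0.449   0.6085  2.6077 -1.383  -1.8147 -0.8023
  -1.516   0.3058]
 [-2.4089 -2.8276 -2.2551  0.105  -0.5386 -1.3185 -4.0266 -0.9741  1.5504
   2.3567  3.375 ]]
small [0.4165 0.0823 0.2573]
[[-0.6261  0.3839  1.5111 -0.5983  0.5444  0.6251 -2.4431 -1.7851]
 [-1.9208 -1.6433 -1.1124 -1.2047 -1.2855  0.8797 -1.1199 -0.9694]]
box in st [-0.1585  0.0344] 0.11646002385711182 small in st [-0.1956  0.201 ]
beaker bot [ 0.5335 -0.3512] st [-0.1876 -0.2479]
cap [ 0.6074 -0.3537] st [-0.1166 -0.2684]
burner [0.5705 0.182 ] st [-0.0219  0.2602]
dishes [ 0.7329 -0.3674] st [ 0.0018 -0.3122]
```

The fit agrees to about 2 px. In the station frame the box is at (-0.158, 0.034) with yaw 0.116, and the gate joint is about 0.014. Plan: push the long side into the fence with both open fingers, which also aligns the box, then drive the gate with closed fingers so it pushes the box to the end stop.

```bash
cat > r.py <<'E'
from h import *
from rig import manip
P=np.array([.6551,-.0651]);Y=.2459
c,s=np.cos(Y),np.sin(Y);R=np.array([[c,-s],[s,c]])
O=np.pi*np.array([np.cos(Y/2),np.sin(Y/2),0])
if np.dot(O,manip.get_ee_rot())<0:O=-O
W=lambda x,y,z:np.r_[P+R@[x,y],z]
F=lambda:R.T@manip.get_contact_force()[:2]
T=lambda:np.r_[R.T@(np.array(manip.get_position())[:2]-P),manip.get_position()[2]]
def snap(n):
    c=manip.camera(n);return c
E
python3 - <<'E'
from r import *
yb=.034
manip.move_to(W(-.25,yb,.15),O); manip.command_gripper(.085)
manip.servo_line(W(-.25,yb,.029),rate=.12); print(T(),F(),manip.get_contact_force())
manip.servo_line(W(-.20,yb,.029),rate=.08);print(T(),F())
manip.servo_line(W(-.125,yb,.029),rate=.06);print(T(),F())
for n in("scene","side"):
    c=manip.camera(n);import cv2;cv2.imwrite(f"pics/{n}1.png",c["image"][:,:,::-1])
print(manip.get_time(),manip.get_width())
a=cv2.imread("pics/scene1.png")[165:355,200:400];b=cv2.imread("pics/side1.png")[145:385,250:450]
cv2.imwrite("pics/both1.png",np.hstack([cv2.resize(a,(400,400)),cv2.resize(b,(400,400))]))
E
```

```text
[-0.2497  0.0338  0.0294] [0.2331 0.4803] [0.1092 0.5226 0.0716]
[-0.2002  0.0342  0.0289] [-0.0111  0.6286]
[-0.1251  0.034   0.029 ] [ 0.6123 -0.0192]
5.65 0.08529474344818862
```

View pics/both1.png

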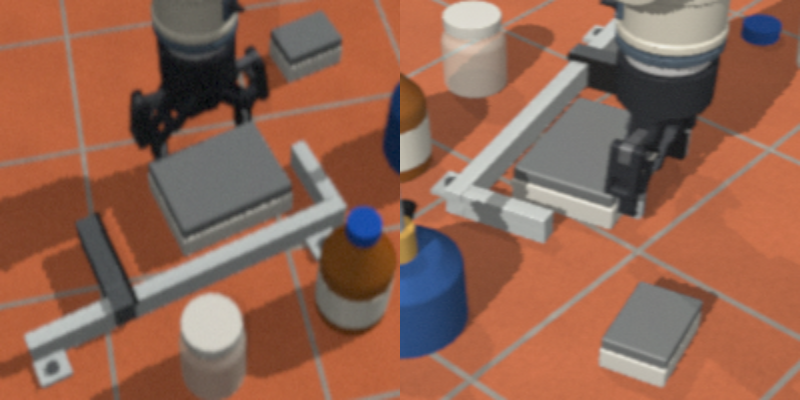

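The box lies square against both fingers, with its top corners at about (150,180), (250,125), (290,190) and (185,238) in the left half. It is parallel to the fence with a small gap, and clear of the gate and end stop. I'll push on until the force shows it has reached the fence.

```bash
python3 - <<'E'
from r import *
x=-.125
while x<-.088:
    x+=.002; manip.servo_line(W(x,.034,.029),rate=.03); f=F(); print(T()[:2],f)
    if abs(f[0])>12:break
manip.servo_line(W(x-.06,.034,.029),rate=.15)
manip.servo_line(W(x-.06,.034,.16),rate=.2)
import cv2
for n in("scene","side"):
    cv2.imwrite(f"pics/{n}2.png",manip.camera(n)["image"][:,:,::-1])
print(manip.get_time())
a=cv2.imread("pics/scene2.png")[165:355,200:400];b=cv2.imread("pics/side2.png")[145:385,250:450]
cv2.imwrite("pics/both2.png",np.hstack([cv2.resize(a,(400,400)),cv2.resize(b,(400,400))]))
E
```

```text
[-0.1229  0.034 ] [0.0644 0.8258]
[-0.1207  0.034 ] [ 0.3758 -0.916 ]
[-0.1187  0.034 ] [-0.21   -0.1336]
[-0.1167  0.034 ] [0.5029 0.257 ]
[-0.1147  0.0339] [0.4719 0.1024]
[-0.1127  0.034 ] [-0.2659  0.4524]
[-0.1107  0.034 ] [-0.0351 -0.061 ]
[-0.1087  0.0339] [-0.146   0.1505]
[-0.1067  0.034 ] [-0.3664 -0.1971]
[-0.1047  0.034 ] [ 0.621  -0.4783]
[-0.1027  0.034 ] [-0.2272  0.5595]
[-0.1018  0.0342] [-5.3972  0.5374]
[-0.1017  0.0344] [-10.5418  -1.6592]
[-0.1017  0.0346] [-17.1397  -3.0615]
10.6083
```

View pics/both2.png

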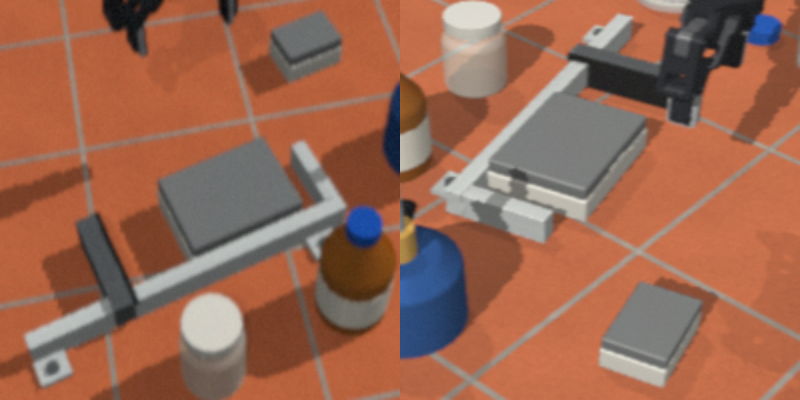

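The box is now against the fence: contact came at x = -0.102, against -0.1035 expected. It still has about 20 mm to go to the end stop. Next is the gate, with the fingers shut.

```bash
python3 - <<'E'
from r import *
manip.servo_line(W(-.16,-.175,.16),rate=.25); manip.command_gripper(0)
manip.servo_line(W(-.048,-.175,.16),rate=.2)
manip.servo_line(W(-.048,-.175,.033),rate=.12); print(T(),F())
y=-.175
while y<-.03:
    d=.01 if y<-.075 else .002
    y+=d; manip.servo_line(W(-.048,y,.033),rate=.05 if d>.005 else .03); f=F(); print(T()[:2],f)
    if abs(f[1])>18:break
manip.servo_line(W(-.048,y-.05,.033),rate=.15)
manip.servo_line(W(-.048,y-.05,.2),rate=.25)
manip.move_to(W(-.3,-.2,.25),O)
import cv2
for n in("scene","side"):
    cv2.imwrite(f"pics/{n}3.png",manip.camera(n)["image"][:,:,::-1])
print(manip.get_time())
a=cv2.imread("pics/scene3.png")[165:355,200:400];b=cv2.imread("pics/side3.png")[145:385,250:450]
cv2.imwrite("pics/both3.png",np.hstack([cv2.resize(a,(400,400)),cv2.resize(b,(400,400))]))
E
```

```text
[-0.0474 -0.1754  0.0339] [ 0.326 -0.262]
[-0.0478 -0.1645] [0.679  0.0176]
[-0.048  -0.1545] [-1.0979  0.0194]
[-0.048  -0.1446] [0.9249 0.3835]
[-0.048  -0.1346] [0.6207 1.0166]
[-0.0481 -0.1244] [ 0.1721 -0.6565]
[-0.048  -0.1144] [ 0.5365 -0.6589]
[-0.048  -0.1044] [-0.4509  1.0929]
[-0.048  -0.0944] [-0.8005 -0.0099]
[-0.048  -0.0844] [-0.3516 -0.7366]
[-0.0481 -0.0744] [ 0.4124 -0.5125]
[-0.048  -0.0729] [ 0.1455 -0.1035]
[-0.048  -0.0711] [ 0.831  -1.7847]
[-0.048  -0.0689] [-0.3114 -2.4135]
[-0.048  -0.0668] [-0.11   -2.0504]
[-0.048  -0.0647] [-0.1775 -1.2744]
[-0.048  -0.0627] [ 0.2124 -1.4113]
[-0.048  -0.0608] [-0.4853 -0.5611]
[-0.048  -0.0588] [-0.8774 -2.3055]
[-0.048  -0.0568] [-0.4329 -2.2022]
[-0.048  -0.0548] [ 0.4791 -1.9351]
[-0.048  -0.0528] [-0.1438 -1.8381]
[-0.048  -0.0508] [ 0.4949 -0.9926]
[-0.0479 -0.0492] [ 0.1254 -4.1347]
[-0.0479 -0.049 ] [ -2.0599 -12.8691]
[-0.0478 -0.0488] [ -3.4387 -22.3913]
24.0
```

View pics/both3.png

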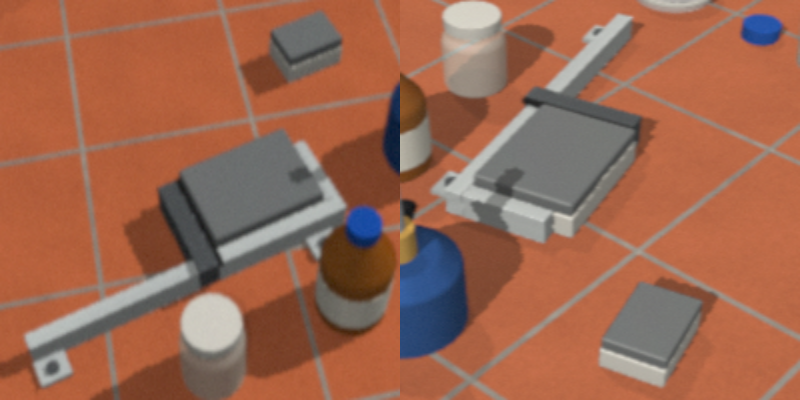

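The gate stopped hard at y = -0.0488, against -0.0485 predicted, so the box is home in y. In the picture the box is tight against the end stop and the gate is closed on it. I'll give the long side one more nudge to make sure it's flat on the fence, then hand in.

```bash
python3 - <<'E'
from r import *
y=.05
manip.move_to(W(-.15,y,.13),O)
manip.servo_line(W(-.15,y,.033),rate=.12)
manip.servo_line(W(-.112,y,.033),rate=.06)
x=-.112
while x<-.092:
    x+=.002; manip.servo_line(W(x,y,.033),rate=.03); f=F(); print(T()[:2],f)
    if abs(f[0])>14:break
manip.servo_line(W(x-.06,y,.033),rate=.15)
manip.servo_line(W(x-.06,y,.13),rate=.2)
import cv2
for n in("scene","side"):
    cv2.imwrite(f"pics/{n}4.png",manip.camera(n)["image"][:,:,::-1])
print(manip.get_time())
a=cv2.imread("pics/scene4.png")[165:355,200:400];b=cv2.imread("pics/side4.png")[145:385,250:450]
cv2.imwrite("pics/both4.png",np.hstack([cv2.resize(a,(400,400)),cv2.resize(b,(400,400))]))
E
```

```text
[-0.1101  0.05  ] [-1.1491  0.213 ]
[-0.1079  0.05  ] [-0.2942 -0.2313]
[-0.1058  0.05  ] [-0.7884  0.4203]
[-0.1038  0.05  ] [-0.546  -0.2025]
[-0.1019  0.05  ] [ 0.3688 -0.1527]
[-0.1018  0.0502] [-5.9693 -1.1672]
[-0.1017  0.0504] [-10.7452  -2.1971]
[-0.1016  0.0507] [-17.0006  -3.579 ]
30.225
```

View pics/both4.png

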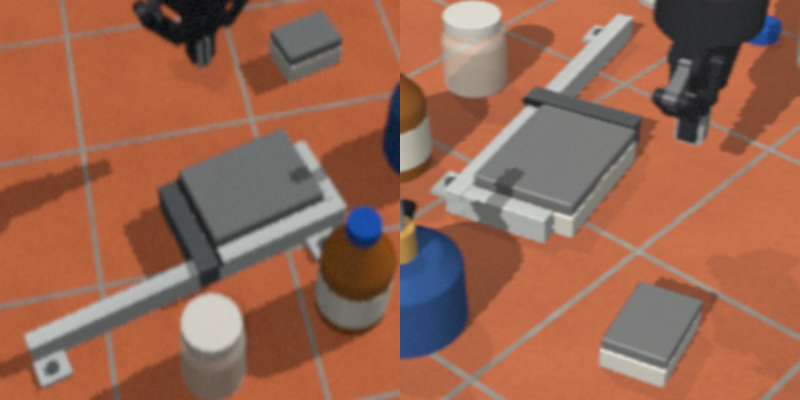

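The box met the fence at the same x as before (-0.1017). The picture shows it seated in the corner with the gate on it, the arm clear and the bystanders in view unmoved.

```bash
python3 -c "
from rig import manip
print(manip.sign_off())"
```

```text
the job is handed in; nothing more can be done
None
```

The job is handed in at about 30 s on the robot's clock: the large tip box was pushed home into the corner of fence and end stop with the gate closed on it, going by the contact forces and the last pictures; the hand-in call returned no verdict.

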